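# Close the desiccant drier: lock the cartridge, tuck the cover in and hold it down

## Task

The filament drier's service bay is open. Turn the cartridge's black lock collar clockwise all the way to its locked mark so that it sinks below the cover seat, then lay the loose service cover on the seat and slide its thin edge under the sprung sealing leaf, without prying the leaf up, until it is fully home against the stop. Finish while still holding the cover pressed down firmly and flat on its seat, ready for a colleague to put the screws in; leave the other things where they are.

Things in the scene. Friction and masses are not known exactly. Their poses are not given: they have to be found in the camera images.
- dryer: grey desiccant drier box, fixed, 190 (x) x 156 (y) mm, may stand turned; origin on the bench under its centre, its +x to the rear, z up. Open bay in the front half: mouth x -87 to +19 mm, y +-57 mm. Side walls up to z = 62 mm stand beside the cover's seat, 141 mm apart inside. Rear head from x = 69 mm, up to z = 74 mm
- seat_home (a point): point on the drier at (-29, 0, 56) mm: where the origin of the cover lies when it is fully home; the cover's axes are then those of the drier
- collar (a joint): lock collar in the bay, axis vertical at x = -35, y = 0 mm of the drier; rad, 0 = open (two white marks), 1.2 = end stop = locked (single white mark at the left, white line of the bar at it). Grows clockwise seen from above. Friction 0.1 N m, stays where left; sinks 9.5 mm per rad as it locks; stands above the seat below about 0.7 rad
- collar_grip (a point): top centre of the collar's straight grip bar, on the axis: black bar 56 mm long, 14 mm wide, 20 mm high over the 76 mm wide collar disc; top at z = 63 mm open, 52 mm locked. The bar lies along the drier's y axis when locked (1.2), and (1.2 - joint value) rad counterclockwise of it before
- leaf (a joint): sealing leaf: sprung steel sheet, 136 mm wide, lapping the rear of the seat, hinged behind (x = 68, z = 68 mm of the drier); rad, 0 = down, grows as its front is lifted (0.1 = 6 mm at the edge). Spring force about 1.2 N at the edge. Lowest line 2.9 mm over the seat at x = 16 mm; the 4 mm cover lifts it to about 0.02, dragging with a few N
- leaf_edge (a point): middle of the leaf's front edge, which is bent up as a lead-in lip (20 degrees): at x = 4 mm of the drier, underside 7.5 mm over the seat
- cover: service cover, loose grey metal plate 128 (x) x 132 (y) x 4 mm, 0.2 kg, lying flat the right way up; origin under its centre, +x to the thin edge (thinned from above over the last 12 mm to 2.5 mm), which is the edge that goes under the leaf; nine dark air slots near it, two screw holes at the other edge
- cover_handle (a point): middle of the cover's black handle bar, 12 mm thick (x), 60 mm long (y), from 20 to 34 mm over the underside; this point lies at (-10, 0, 27) mm of the cover. The cover lies in the gap between two printers (beds 0.1 m high, their gantries stand beyond x = 0.68 m); the near printer stands between it and the drier, so pass in front of or well above its bed
- cover_rear (a point): middle of the cover's thin edge, at its underside: (64, 0, 0) mm of the cover
- seat: part of the drier, same origin and axes: flat flange round the bay mouth on which the cover lies, top at z = 56 mm, from the front face (x = -95 mm; no rim there, the cover slides in from the front) to a stop rib 3.5 mm high with its face at x = +35 mm
- ipa_bottle: white wash bottle 52 x 52 x 147 mm, bystander, stands to the left of the drier; origin under its centre
- driver: hex driver 146 mm long, bystander, lies behind the cover
- gear: printed gear, 52 mm across, 10 mm thick, bystander, lies at the bench's front edge
- reader: card reader 53 x 18 x 10 mm, bystander, lies at the bench's front edge

How it is judged (in metres and radians):
On the way, in this order (a step that is already met when the one before it is completed fails the run):
1. the collar is turned to its locked mark (value of joint collar above 1.12 rad), for 0.2 s.
2. the cover's thin edge is under the leaf by 15 mm or more, at seat height (x of cover_rear in the frame of dryer above 0.02 m and z of cover_rear in the frame of dryer below 0.0595 m and y of cover_rear in the frame of dryer between -0.012 and 0.012 m), for 0.1 s.
At the end, for the whole second after the job is handed in: Collar locked (over 1.12 rad); cover flat on its seat (tilt under 0.025 rad), thin edge under the leaf and within 6 mm of the stop, turned under 0.07 rad; leaf under 0.06 rad and bearing on it; fingers still on the cover, which presses on the seat with over 7 N (4 N is weight and leaf), at rest (value of joint collar above 1.12 rad and x of cover_rear in the frame of dryer above 0.029 m and distance between cover and seat_home below 0.009 m and z of cover_rear in the frame of dryer below 0.058 m and angle between the x axis of cover and the x axis of dryer, either way round below 0.07 rad and angle between cover's own z axis and vertical below 0.025 rad and value of joint leaf below 0.06 rad and contact force between leaf and cover above 0.2 N and contact force between seat and cover above 7 N and contact force between the fingers and cover above 2 N and linear speed of cover below 0.01 m/s); the arm keeps its last pose, push and grip.
It fails at once if the sealing leaf is pried up (over 0.1 rad, 6 mm at its edge) (value of joint leaf above 0.1 rad).
It fails at once if the wash bottle is knocked or pushed away (more than 30 mm) (distance of ipa_bottle from where it was at the start of the episode above 0.03 m).
It fails at once if the hex driver is knocked or pushed away (more than 30 mm) (distance of driver from where it was at the start of the episode above 0.03 m).
It fails at once if the printed gear is knocked or pushed away (more than 30 mm) (distance of gear from where it was at the start of the episode above 0.03 m).
It fails at once if the card reader is knocked or pushed away (more than 30 mm) (distance of reader from where it was at the start of the episode above 0.03 m).
It also fails if it takes over 72 s, if anything falls off the work surface, if the arm or the gripper's body presses on something with over 40 N, if the wrist force passes 120 N, or if a joint passes its speed limit or range.

## Robot

A 6-joint arm with a two-finger parallel gripper is mounted at the origin on a cart in front of the work surface, level with it; the furniture and walls round the work are solid. World frame = base frame: x ahead of the robot, y to its left, z up, the work surface at z = 0. Lengths are in m, angles in degrees, forces in N, time in s.
With the tool pointing down it reaches from about 0.4 to 0.825 m from the base axis. Payload 7 kg.
Tool frame: the origin (TCP) lies midway between the tips of the shut fingers; the grasp point (between the pads) lies r.grip_depth behind it (r.grip_depth is the distance from the TCP to the grasp point, in m); z points along the fingers, y is the line along which they close (so a half turn about z gives the same grasp; the last joint's range is limited). The gripper opens to 88 mm and grips with 3 to 60 N. Pads are 19 mm wide; open, the fingers measure 130 mm over their backs; the gripper's body (78 mm by 193 mm) begins 47 mm behind the grasp point.
Start: joints at [85.09, 20.546, 0.682, 0, -70.136, -16.507], TCP at [0.246, 0.628, 0.227] pointing down, gripper open.
Joint ranges: [-176.03, 176.03], [-82.01, 121.73], [-58.28, 71.71], [-173.87, 95.51], [-174.79, -0.11], [-173.66, 173.66]. Speed limits (degrees/s): [136.94, 136.94, 172.46, 180, 180, 180].

## Interface

Orientations are given as [roll, pitch, yaw] about the fixed x, y, z axes, in that order (R = Rz(yaw) Ry(pitch) Rx(roll)).
In Python, from plant import r gives the robot as it stands.
- The arm moves only by the shell command python3 drive.py [OPENING] [FORCE], which reads ROWS from standard input. ROWS is a JSON object whose key "increments" holds a list of rows, 1 to 12 of them, each of 6 numbers: dx, dy, dz in units of 25 mm, then a rotation vector rx, ry, rz in units of 5 degrees; each row is the pose to reach, as a shift and turn from the pose commanded when the command began, along the tool's axes at that moment; what a row does not reach only later rows make up. A row lasts 1/12 s, in which the tool goes at most 0.0417 m and 7.16 degrees, less where a joint would pass 70% of its speed; a pose out of reach is approached as far as the arm can. OPENING is the finger opening in m, set as the command begins (- or left out keeps the last). The fingers move at their own pace and stop on an object; FORCE is the grip in N (left out, the last holds). Time passes only in rows, so rows that do not move let the fingers close. It prints the time, the measured TCP pose, the force, the opening and the grip force at its end. Input that does not fit is refused with a message, and nothing moves.
- r.get_state(): the state, without advancing time (a new reading comes with each control period).
- r.capture(name): name is "scene" or "top" or "wrist"; returns a dict with "frame" (420x560x3 uint8, red, green, blue), "z_map" (420x560 float32, m along the optical axis (not along the pixel's ray), 0 where there is no reading), "fx", "fy", "cx", "cy" (pixels), "cam_to_world" (4x4, takes a point from camera to world coordinates). Camera axes: x right, y down, z forward; pixel columns grow to the right and rows downward; lengths in m; the calibration is good to about 2 mm. The wrist camera is an equidistant fisheye: a pixel r from the principal point sees the ray r / f radians off the axis. A picture is of the moment at which its call begins.
- r.close_job(): hands the job in; it is judged then, once.
The state is a dict: "time_s": time; "joints": joint angles; "qd": joint speeds; "joint_torque": joint torques, N m; "tcp_pos": TCP position; "eef_rot": TCP orientation; "contact_force": force on the tool from outside, world axes, zero at the start; "moment": the same for the moment, N m; "gripper_width": finger opening in m; "gripper_force": force on a finger pad.
Only numpy, scipy, OpenCV 4.12 (cv2) and the standard library are available. Lean on these libraries where they do the work, as an engineer would, in place of code of your own. Each camera call takes 0.05 s, during which the arm holds its last target. There are 200 camera calls.

## Working session

There is one attempt and no reset: what is moved stays moved. The work goes in short steps, Python scripts to look and compute and a shell command to move; the robot and the scene stay as the last step left them, time stands still between calls to the robot, and variables do not carry over. Pictures are saved under pics/ and viewed, at most 10 in all, crops included, and the job is handed in when it is done.

```bash
ls; mkdir -p pics
python3 - <<'E'
from plant import r
import cv2,pickle
s=r.get_state(); print(s, r.grip_depth)
d={}
for n in ("scene","top"):
    c=r.capture(n); d[n]=c
    cv2.imwrite(f"pics/{n}0.png",c["frame"][:,:,::-1])
    print(n,c["fx"],c["fy"],c["cx"],c["cy"],c["cam_to_world"].round(3).tolist())
pickle.dump(d,open("c0.pkl","wb"))
E
```

```text
drive.py
pics
plant.py
{'time_s': 0.0, 'joints': array([ 8.50920158e+01,  2.05905194e+01,  6.33553466e-01, -2.08649180e-02,
       -7.01352206e+01, -1.65062350e+01]), 'qd': array([-0.07488722,  0.07341606,  0.00328538, -0.03472793, -0.09499158,
       -0.01538257]), 'joint_torque': array([-2.74924656e-03, -5.82707191e+01,  2.93053919e+01,  6.99676126e+00,
        7.12816996e-03, -1.78567143e-04]), 'tcp_pos': array([0.24629691, 0.62793341, 0.225629  ]), 'eef_rot': array([ 1.79906039e+02, -7.38863583e-03, -2.14213188e+01]), 'contact_force': array([ 0.4537439 ,  0.16673546, -0.59915888]), 'moment': array([ 0.05303125,  0.03260308, -0.0073886 ]), 'gripper_force': 0.0, 'gripper_width': 0.08732145469629948} 0.0188
scene 384.1186433807872 384.1186433807872 280.5286799465854 209.884320378665 [[0.722, -0.468, 0.51, -0.019], [-0.692, -0.497, 0.524, -0.498], [0.009, -0.731, -0.682, 0.877], [0.0, 0.0, 0.0, 1.0]]
top 418.716432208732 418.716432208732 278.4813045111393 213.5505956317753 [[0.027, -0.995, 0.095, 0.473], [-0.999, -0.025, 0.028, 0.092], [-0.025, -0.096, -0.995, 1.334], [0.0, 0.0, 0.0, 1.0]]
```
View pics/scene0.png

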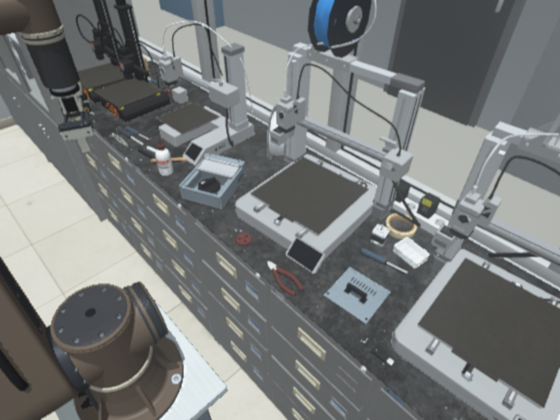

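View pics/top0.png

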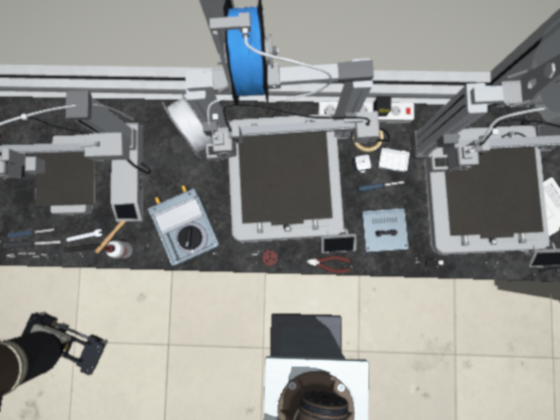

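The scene and top views show the drier (top px about 183,227) with its black collar (190,238), and the cover (386,230) between the two printers with its slots to the rear. Bottle at (118,249), gear at (270,258), driver at (380,186).

Create h.py:
```python
import numpy as np,cv2
from scipy.spatial.transform import Rotation as R
def rays(c,uv):
    uv=np.atleast_2d(np.asarray(uv,float)); T=c["cam_to_world"]
    d=np.c_[(uv[:,0]-c["cx"])/c["fx"],(uv[:,1]-c["cy"])/c["fy"],np.ones(len(uv))]
    return T[:3,3],d@T[:3,:3].T
def onplane(c,uv,z):
    o,d=rays(c,uv); return o+d*((z-o[2])/d[:,2])[:,None]
def cloud(c):
    h,w=c["z_map"].shape; u,v=np.meshgrid(np.arange(w),np.arange(h))
    o,d=rays(c,np.c_[u.ravel(),v.ravel()]); return (o+d*c["z_map"].reshape(-1,1)).reshape(h,w,3)
```

Run:
```python
from h import *; import pickle
d=pickle.load(open("c0.pkl","rb")); c=d["top"]
f=c["frame"]; P=cloud(c)
a=cv2.resize(f[180:275,140:230],None,fx=4.3,fy=4.3,interpolation=cv2.INTER_CUBIC)
b=cv2.resize(f[180:275,345:435],None,fx=4.3,fy=4.3,interpolation=cv2.INTER_CUBIC)
cv2.imwrite("pics/crop.png",np.hstack([a,b])[:,:,::-1])
hsv=cv2.cvtColor(f,cv2.COLOR_RGB2HSV)
print(f[205,395],hsv[205,395],hsv[235,410],hsv[240,163],hsv[190,280],hsv[232,240])
for uv in [(183,205),(190,238),(163,240),(386,220),(386,232),(210,240),(370,240)]: print(uv,P[uv[1],uv[0]].round(4))
```

```text
[64 66 66] [90  8 66] [120   8  65] [103  36 169] [18 18 72] [105   7 206]
(183, 205) [0.6132 0.4217 0.063 ]
(190, 238) [0.5127 0.3973 0.0548]
(163, 240) [0.5043 0.4792 0.0586]
(386, 220) [ 5.879e-01 -2.131e-01 -3.000e-04]
(386, 232) [ 0.548  -0.2062  0.0304]
(210, 240) [0.5082 0.3349 0.057 ]
(370, 240) [ 5.231e-01 -1.630e-01 -5.000e-04]
```

View pics/crop.png

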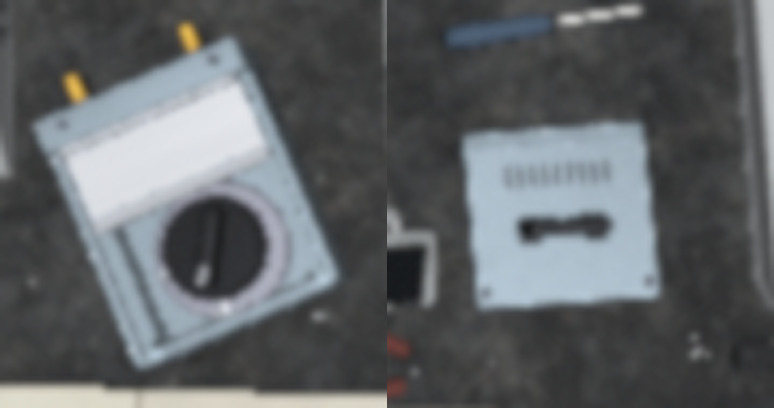

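The crop shows the drier turned about +22° with its leaf white at (165,150) and the collar at (215,250) in its open position. The cover on the right is turned a few degrees, slots to the rear, with its black handle at (565,227).

Run:
```python
from h import *; import pickle
d=pickle.load(open("c0.pkl","rb")); c=d["top"]
f=c["frame"]; hsv=cv2.cvtColor(f,cv2.COLOR_RGB2HSV); P=cloud(c)
def big(m,box):
    mm=np.zeros(m.shape,np.uint8); u0,v0,u1,v1=box; mm[v0:v1,u0:u1]=m[v0:v1,u0:u1]*255
    cs,_=cv2.findContours(mm,cv2.RETR_EXTERNAL,cv2.CHAIN_APPROX_NONE); return max(cs,key=cv2.contourArea)[:,0]
def rect(k,z):
    p=onplane(c,k,z)[:,:2]; r_=cv2.minAreaRect((p*1000).astype(np.float32)); print(r_); return r_
print("leaf");k=big((hsv[...,1]<22)&(hsv[...,2]>180),(145,190,215,240)); rect(k,.066)
print("collar");k=big(hsv[...,2]<75,(170,220,208,256)); rect(k,.043); print(cv2.minEnclosingCircle((onplane(c,k,.043)[:,:2]*1000).astype(np.float32)))
print("cover");k=big((hsv[...,1]>22)&(hsv[...,2]>110),(350,200,425,260)); rect(k,.004)
print("handle");k=big(hsv[...,2]<75,(372,222,404,240)); rect(k,.034)
print("drier");k=big((hsv[...,1]>22)&(hsv[...,2]>90)&(hsv[...,0]>90),(145,180,222,270)); rect(k,.06)
```

```text
leaf
((581.091552734375, 434.43743896484375), (65.98390197753906, 136.98092651367188), 25.25912094116211)
collar
((516.2249145507812, 401.79412841796875), (68.888427734375, 67.41206359863281), 47.15555191040039)
((514.9738159179688, 401.76275634765625), 36.04342269897461)
cover
((557.2337036132812, -208.91969299316406), (132.19100952148438, 136.4931640625), 5.355849266052246)
handle
((546.5125122070312, -203.908447265625), (7.17809534072876, 58.73759841918945), 5.31260871887207)
drier
((547.0697021484375, 419.6827087402344), (198.6472625732422, 162.81338500976562), 25.52589988708496)
```

```bash
cat >> h.py <<'E'
def plan(x,y,z,yaw):
    from plant import r
    s=r.get_state(); Rt=R.from_euler("xyz",s["eef_rot"],degrees=True); T=R.from_euler("xyz",[180,0,yaw],degrees=True)
    d=Rt.inv().apply(np.array([x,y,z])-s["tcp_pos"]); w=(Rt.inv()*T).as_rotvec(degrees=True)
    print("row",d.round(4).tolist(),w.round(2).tolist(),"n>=%.1f"%max(np.linalg.norm(d)/.0417,np.linalg.norm(w)/7.16),"t",s["time_s"])
def look(n,tag):
    from plant import r; import pickle
    c=r.capture(n); pickle.dump(c,open(tag+".pkl","wb")); cv2.imwrite(f"pics/{tag}.png",c["frame"][:,:,::-1]); return c
def big(m,box):
    mm=np.zeros(m.shape,np.uint8); u0,v0,u1,v1=box; mm[v0:v1,u0:u1]=m[v0:v1,u0:u1]*255
    cs,_=cv2.findContours(mm,cv2.RETR_EXTERNAL,cv2.CHAIN_APPROX_NONE); return max(cs,key=cv2.contourArea)[:,0]
E
python3 -c "
from h import *; plan(.516,.403,.25,4)"
```

```text
row [0.3332, 0.111, -0.0241] [0.08, 0.01, -25.42] n>=8.4 t 0.1
```

The rows are not in the units I measure in: shifts go in units of 25 mm and turns go in units of 5 degrees. I convert before sending: 0.333 m is 13.32, 0.111 m is 4.44, -25.4 degrees is -5.08.

```bash
echo '{"increments": [[13.32,4.44,-0.96,0,0,-5.08],[13.32,4.44,-0.96,0,0,-5.08],[13.32,4.44,-0.96,0,0,-5.08],[13.32,4.44,-0.96,0,0,-5.08],[13.32,4.44,-0.96,0,0,-5.08],[13.32,4.44,-0.96,0,0,-5.08],[13.32,4.44,-0.96,0,0,-5.08],[13.32,4.44,-0.96,0,0,-5.08],[13.32,4.44,-0.96,0,0,-5.08],[13.32,4.44,-0.96,0,0,-5.08],[13.32,4.44,-0.96,0,0,-5.08],[13.32,4.44,-0.96,0,0,-5.08]]}' | python3 drive.py 0.036
python3 - <<'E'
from h import *
c=look("wrist","w1"); print(c["fx"],c["cx"],c["cy"],c["cam_to_world"].round(3).tolist(),np.percentile(c["z_map"],[0,10,50,90]))
E
```

```text
time_s: 1.1
tcp_pos: [0.5157, 0.4033, 0.2501]
eef_rot: [180.0, 0.0, 4.0]
contact_force: [0.3, 1.0, -1.2]
gripper_width: 0.0362
gripper_force: 0.0
325.19226210127806 277.7673599099467 209.96628581676157 [[0.069, -0.954, -0.292, 0.595], [-0.998, -0.066, -0.021, 0.41], [0.001, 0.293, -0.956, 0.408], [0.0, 0.0, 0.0, 1.0]] [0.         0.06481868 0.31568787 0.43133548]
```

View pics/w1.png

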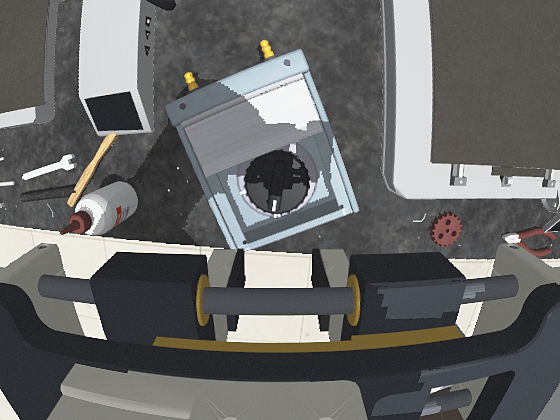

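The wrist view shows the drier with the leaf at (250,125), collar disc at (277,185) and its bar running roughly along world x, and the fingers at (225,300) and (330,300).

```bash
cat >> h.py <<'E'
def wrays(c,uv):
    uv=np.atleast_2d(np.asarray(uv,float)); a=(uv-[c["cx"],c["cy"]])/c["fx"]; th=np.hypot(*a.T)
    k=np.where(th>1e-9,np.tan(th)/np.maximum(th,1e-9),1); T=c["cam_to_world"]
    return T[:3,3],np.c_[a*k[:,None],np.ones(len(a))]@T[:3,:3].T
def wplane(c,uv,z):
    o,d=wrays(c,uv); return o+d*((z-o[2])/d[:,2])[:,None]
def wcloud(c):
    h,w=c["z_map"].shape; u,v=np.meshgrid(np.arange(w),np.arange(h))
    o,d=wrays(c,np.c_[u.ravel(),v.ravel()]); return (o+d*c["z_map"].reshape(-1,1)).reshape(h,w,3)
E
python3 - <<'E'
from h import *; import pickle
c=pickle.load(open("w1.pkl","rb")); P=wcloud(c); f=c["frame"]; hsv=cv2.cvtColor(f,cv2.COLOR_RGB2HSV)
for uv in [(278,175),(278,185),(255,190),(300,190),(230,110),(285,100),(212,170),(340,170)]: print(uv,P[uv[1],uv[0]].round(4),hsv[uv[1],uv[0]])
R_=lambda m:cv2.minAreaRect((P[m][:,:2]*1000).astype(np.float32))
box=np.zeros(f.shape[:2],bool); box[140:225,235:325]=1
dark=hsv[...,2]<80
m=box&dark&(P[...,2]>.036)&(P[...,2]<.052); print("disc",R_(m),m.sum(),np.median(P[m][:,2]),cv2.minEnclosingCircle((P[m][:,:2]*1000).astype(np.float32)))
m=box&(P[...,2]>.058)&(np.hypot(P[...,0]-.516,P[...,1]-.403)<.033); print("bar",R_(m),m.sum(),np.median(P[m][:,2]))
box[:]=0; box[50:260,150:370]=1
m=box&(P[...,2]>.052)&(P[...,2]<.08)
m=cv2.morphologyEx(m.astype(np.uint8),cv2.MORPH_OPEN,np.ones((3,3)))>0
print("drier",R_(m),m.sum())
a=cv2.resize(f[60:255,160:365],None,fx=2.9,fy=2.9,interpolation=cv2.INTER_CUBIC); cv2.imwrite("pics/w1c.png",a[:,:,::-1])
E
```

```text
(278, 175) [0.5285 0.4047 0.0619] [75 13 38]
(278, 185) [0.5177 0.404  0.0632] [ 0  0 39]
(255, 190) [0.5055 0.4297 0.0431] [113  13  80]
(300, 190) [0.509  0.3778 0.0427] [114  13  96]
(230, 110) [0.5956 0.4595 0.0668] [110  11 143]
(285, 100) [0.6094 0.4031 0.065 ] [120   1 246]
(212, 170) [0.5299 0.4769 0.0634] [124  12 149]
(340, 170) [0.5393 0.3377 0.0626] [101  33 184]
disc ((515.5800170898438, 404.8074951171875), (74.63665771484375, 75.12299346923828), 15.625223159790039) 1747 0.04270560107723659 ((515.8948364257812, 405.2654113769531), 38.38312530517578)
bar ((515.504638671875, 405.71484375), (14.019515991210938, 54.797027587890625), 85.7199935913086) 610 0.06158095058269186
drier ((558.1506958007812, 425.856201171875), (215.55599975585938, 156.8095703125), 25.262989044189453) 17049
```

View pics/w1c.png

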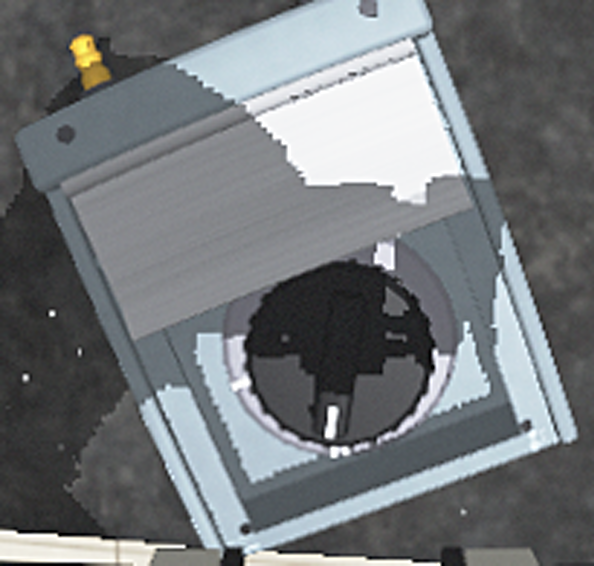

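The crop confirms the collar bar lying about 4° off world x; its angle and its top at z=61.6 mm agree on a start value of about 0.15 rad. So the turn needed is about 60.4° clockwise.

```bash
python3 -c "
from h import *; plan(.5157,.405,.0455,-4.3)"
```

```text
row [0.0006, -0.0012, 0.2046] [0.02, 0.03, 8.31] n>=4.9 t 1.15
```

Scaled: 0.2045 m is 8.18, 0.2 m is 8, 8.3 degrees is 1.66.

```bash
echo '{"increments": [[0,-0.06,1.6,0,0,0.8],[0,-0.06,3.2,0,0,1.66],[0,-0.06,4.8,0,0,1.66],[0,-0.06,6,0,0,1.66],[0,-0.06,6.8,0,0,1.66],[0,-0.06,7.4,0,0,1.66],[0,-0.06,7.8,0,0,1.66],[0,-0.06,8,0,0,1.66],[0,-0.06,8.18,0,0,1.66],[0,-0.06,8.18,0,0,1.66]]}' | python3 drive.py
echo '{"increments": [[0,0,0,0,0,0],[0,0,0,0,0,0],[0,0,0,0,0,0],[0,0,0,0,0,0],[0,0,0,0,0,0],[0,0,0,0,0,0]]}' | python3 drive.py 0 25
```

```text
time_s: 1.98
tcp_pos: [0.5156, 0.4054, 0.0459]
eef_rot: [180.0, 0.0, -4.3]
contact_force: [0.0, -0.0, 0.3]
gripper_width: 0.036
gripper_force: 0.0
time_s: 2.48
tcp_pos: [0.5161, 0.4047, 0.0468]
eef_rot: [-180.0, -0.0, -4.3]
contact_force: [-1.3, -1.7, 5.2]
gripper_width: 0.0137
gripper_force: 25.0
```

Scaled: 0.005 m is 0.2, 0.004 m is 0.16, 30 degrees is 6.

```bash
echo '{"increments": [[0,0,0.04,0,0,1],[0,0,0.08,0,0,2],[0,0,0.1,0,0,3],[0,0,0.12,0,0,4],[0,0,0.16,0,0,5],[0,0,0.2,0,0,6],[0,0,0.2,0,0,6]]}' | python3 drive.py
```

```text
time_s: 3.07
tcp_pos: [0.5159, 0.4043, 0.0417]
eef_rot: [180.0, -0.0, -34.6]
contact_force: [-1.0, -4.1, 7.6]
gripper_width: 0.014
gripper_force: 25.0
```

Scaled: 0.005 m is 0.2, 0.0045 m is 0.18, 32 degrees is 6.4.

```bash
echo '{"increments": [[0,0,0.04,0,0,1],[0,0,0.08,0,0,2],[0,0,0.1,0,0,3],[0,0,0.14,0,0,4],[0,0,0.18,0,0,5],[0,0,0.2,0,0,5.8],[0,0,0.2,0,0,6.2],[0,0,0.2,0,0,6.4],[0,0,0.2,0,0,6.4]]}' | python3 drive.py; python3 -c "
from plant import r; print(r.get_state()['moment'])"
```

```text
time_s: 3.82
tcp_pos: [0.5156, 0.404, 0.0367]
eef_rot: [179.9, -0.1, -66.3]
contact_force: [-2.6, -4.8, 6.5]
gripper_width: 0.0139
gripper_force: 25.2
[-1.62570234  0.83538071  0.40189273]
```

```bash
echo '{"increments": [[0,0,0,0,0,0.2],[0,0,0,0,0,0.2],[0,0,0,0,0,0.2]]}' | python3 drive.py; echo '{"increments": [[0,0,0,0,0,0],[0,0,0,0,0,0],[0,0,0,0,0,0]]}' | python3 drive.py 0.026;  echo '{"increments": [[0,0,-0.6,0,0,0],[0,0,-1.6,0,0,0],[0,0,-3.2,0,0,0],[0,0,-4.8,0,0,0],[0,0,-6.4,0,0,0],[0,0,-8,0,0,0],[0,0,-8.4,0,0,0],[0,0,-8.4,0,0,0]]}' | python3 drive.py
python3 - <<'E'
from h import *
c=look("wrist","w2"); P=wcloud(c)
m=(P[...,2]>.0475)&(P[...,2]<.0545)&(np.hypot(P[...,0]-.516,P[...,1]-.4045)<.036)
b=cv2.minAreaRect((P[m][:,:2]*1000).astype(np.float32)); print(b,m.sum(),np.median(P[m][:,2]))
print("yawref")
m=(P[...,2]>.052)&(P[...,2]<.068)&(abs(P[...,0]-.55)<.2)&(abs(P[...,1]-.42)<.2)
m=cv2.morphologyEx(m.astype(np.uint8),cv2.MORPH_OPEN,np.ones((3,3))); ks,_=cv2.findContours(m,0,1); k=max(ks,key=cv2.contourArea)[:,0]
print(cv2.minAreaRect((P[k[:,1],k[:,0],:2]*1000).astype(np.float32)))
E
```

```text
time_s: 4.07
tcp_pos: [0.5156, 0.404, 0.0367]
eef_rot: [179.9, -0.1, -67.3]
contact_force: [-2.0, -4.7, 6.9]
gripper_width: 0.0141
gripper_force: 25.5
time_s: 4.32
tcp_pos: [0.516, 0.4052, 0.036]
eef_rot: [-180.0, 0.0, -67.3]
contact_force: [-0.1, 0.0, 0.4]
gripper_width: 0.0244
gripper_force: 0.0
time_s: 4.98
tcp_pos: [0.5174, 0.4066, 0.2512]
eef_rot: [-179.6, 0.2, -67.3]
contact_force: [0.4, -0.4, -0.1]
gripper_width: 0.026
gripper_force: 0.0
((515.5927124023438, 404.9085693359375), (13.972464561462402, 54.661376953125), 25.19059944152832) 580 0.05149922438714963
yawref
((535.6640014648438, 414.8101806640625), (165.6487579345703, 156.30929565429688), 25.607357025146484)
```

View pics/w2.png

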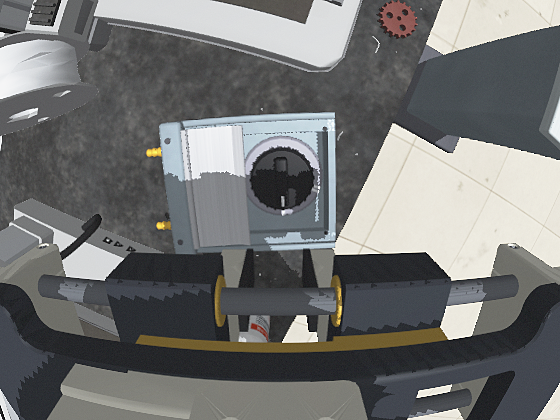

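Image w2 shows the collar at (282,178) with its bar across the drier and the white line end at the left mark (285,212). The measured bar angle of 25.2° and top at z=51.5 mm mean it is locked. Next is the cover.

```bash
python3 -c "
from h import *; plan(.53,-.206,.25,-84.7)"
```

```text
row [0.5698, 0.2234, -0.004] [-0.19, 0.18, 17.38] n>=14.7 t 5.0333
```

Scaled: 0.456 m is 18.24, 0.418 m is 16.72, 13 degrees is 2.6.

```bash
echo '{"increments": [[1.52,0.6,-0.16,0,0,0.24],[3.04,1.2,-0.16,0,0,0.48],[4.56,1.8,-0.16,0,0,0.72],[6.08,2.4,-0.16,0,0,0.96],[7.6,2.98,-0.16,0,0,1.2],[9.12,3.576,-0.16,0,0,1.4],[10.64,4.16,-0.16,0,0,1.6],[12.16,4.76,-0.16,0,0,1.8],[13.68,5.36,-0.16,0,0,2],[15.2,5.96,-0.16,0,0,2.2],[16.72,6.56,-0.16,0,0,2.4],[18.24,7.16,-0.16,0,0,2.6]]}' | python3 drive.py 0.04; python3 -c "
from h import *; plan(.53,-.206,.25,-84.7)"
```

```text
time_s: 6.03
tcp_pos: [0.5256, -0.0866, 0.2488]
eef_rot: [179.9, 0.0, -80.4]
contact_force: [0.9, 1.3, -0.2]
gripper_width: 0.0402
gripper_force: 0.0
row [0.1184, 0.0157, -0.0013] [0.09, 0.02, 4.34] n>=2.9 t 6.0333
```

```bash
echo '{"increments": [[1.52,0.2,0,0,0,0.4],[3.04,0.4,0,0,0,0.8],[4.4,0.628,0,0,0,0.86],[4.72,0.628,0,0,0,0.86],[4.72,0.628,0,0,0,0.86]]}' | python3 drive.py
python3 - <<'E'
from h import *
c=look("wrist","w3"); P=wcloud(c); hsv=cv2.cvtColor(c["frame"],cv2.COLOR_RGB2HSV)
near=(np.hypot(P[...,0]-.547,P[...,1]+.206)<.13)
m=near&(P[...,2]>.026)&(P[...,2]<.045)&(np.hypot(P[...,0]-.547,P[...,1]+.206)<.05)
print("handle",cv2.minAreaRect((P[m][:,:2]*1000).astype(np.float32)),m.sum(),np.median(P[m][:,2]))
k=near&(hsv[...,1]>22)&(hsv[...,2]>60)&(hsv[...,0]>90)&(hsv[...,0]<115)&(P[...,2]<.015)
k=cv2.morphologyEx(k.astype(np.uint8),cv2.MORPH_OPEN,np.ones((3,3))); ks,_=cv2.findContours(k,0,1); k=max(ks,key=cv2.contourArea)[:,0]
print("cover",cv2.minAreaRect((wplane(c,k,.004)[:,:2]*1000).astype(np.float32)),np.median(P[k[:,1],k[:,0],2]))
E
```

```text
time_s: 6.45
tcp_pos: [0.5302, -0.2059, 0.2481]
eef_rot: [179.8, 0.0, -84.8]
contact_force: [0.1, 0.0, -0.2]
gripper_width: 0.04
gripper_force: 0.0
handle ((547.7724609375, -208.8074951171875), (12.075337409973145, 59.01955795288086), 6.033844470977783) 508 0.03380943752002091
cover ((557.2977905273438, -207.79058837890625), (128.3379364013672, 131.8111572265625), 5.593642234802246) 0.003036309965094186
```

View pics/w3.png

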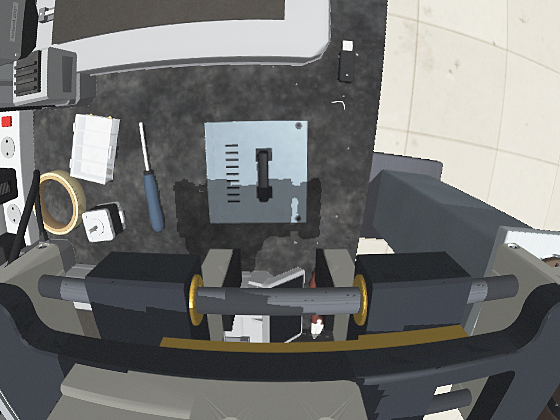

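Image w3 shows the cover at (256,172) with the handle bar at (264,175), the slots toward the rear and the driver at (150,185). The handle centre is at (0.5477, -0.2087), top at 34 mm, and its size matches the one given.

```bash
python3 -c "
from h import *; plan(.5477,-.2086,.0078,-84.3)"
```

```text
row [0.0058, -0.0176, 0.2405] [0.14, 0.05, -0.46] n>=5.8 t 6.5
```

```bash
echo '{"increments": [[0.176,-0.688,1.2,0,0,-0.1],[0.176,-0.688,2.8,0,0,-0.1],[0.176,-0.688,4.4,0,0,-0.1],[0.176,-0.688,6,0,0,-0.1],[0.176,-0.688,7.4,0,0,-0.1],[0.176,-0.688,8.4,0,0,-0.1],[0.176,-0.688,9,0,0,-0.1],[0.176,-0.688,9.32,0,0,-0.1],[0.176,-0.688,9.54,0,0,-0.1],[0.176,-0.688,9.54,0,0,-0.1],[0.176,-0.688,9.54,0,0,-0.1]]}' | python3 drive.py; python3 -c "
from h import *; plan(.5477,-.2086,.0078,-84.3)"
```

```text
time_s: 7.42
tcp_pos: [0.5491, -0.2061, 0.0123]
eef_rot: [-179.9, -0.0, -84.1]
contact_force: [0.5, 0.2, 0.8]
gripper_width: 0.0399
gripper_force: 0.0
row [0.0023, 0.0017, 0.0045] [-0.06, -0.01, 0.23] n>=0.1 t 7.4167
```

```bash
echo '{"increments": [[0.092,0.064,0.08,0,0,0.04],[0.092,0.064,0.172,0,0,0.04],[0.092,0.064,0.172,0,0,0.04]]}' | python3 drive.py; echo '{"increments": [[0,0,0,0,0,0],[0,0,0,0,0,0],[0,0,0,0,0,0],[0,0,0,0,0,0],[0,0,0,0,0,0],[0,0,0,0,0,0]]}' | python3 drive.py 0 50;  echo '{"increments": [[0,0,-0.4,0,0,0],[0,0,-1.2,0,0,0],[0,0,-2.4,0,0,0],[0,0,-4,0,0,0],[0,0,-5.6,0,0,0],[0,0,-7.2,0,0,0],[0,0,-8.4,0,0,0],[0,0,-8.8,0,0,0],[0,0,-8.8,0,0,0]]}' | python3 drive.py; python3 -c "
from h import *; plan(.49,-.05,.23,-75)"
```

```text
time_s: 7.67
tcp_pos: [0.5472, -0.2092, 0.0077]
eef_rot: [-179.9, -0.0, -84.3]
contact_force: [0.1, 0.5, 0.5]
gripper_width: 0.0399
gripper_force: 0.0
time_s: 8.17
tcp_pos: [0.5472, -0.209, 0.0073]
eef_rot: [-180.0, -0.0, -84.3]
contact_force: [0.3, 0.1, 0.1]
gripper_width: 0.0117
gripper_force: 50.0
time_s: 8.92
tcp_pos: [0.5483, -0.2092, 0.231]
eef_rot: [-179.7, -0.1, -84.3]
contact_force: [-0.1, 0.9, -4.1]
gripper_width: 0.0114
gripper_force: 50.0
row [-0.1642, 0.0422, 0.0006] [-0.33, -0.09, -9.31] n>=4.1 t 8.9167
```

Scaled: -0.448 m is -17.92, -0.409 m is -16.36, -15 degrees is -3.

```bash
echo '{"increments": [[-0.8,0.06,0,0,0,-0.16],[-2.32,0.16,0,0,0,-0.4],[-3.88,0.26,0,0,0,-0.66],[-5.44,0.36,0,0,0,-0.92],[-7,0.46,0,0,0,-1.18],[-8.56,0.56,0,0,0,-1.44],[-10.12,0.68,0,0,0,-1.7],[-11.68,0.78,0,0,0,-1.96],[-13.24,0.88,0,0,0,-2.22],[-14.8,0.98,0,0,0,-2.48],[-16.36,1.08,0,0,0,-2.74],[-17.92,1.2,0,0,0,-3]]}' | python3 drive.py; python3 -c "
from h import *; plan(.4713,.384,.15,-64.75)"
```

```text
time_s: 9.92
tcp_pos: [0.471, 0.2349, 0.2251]
eef_rot: [179.8, -0.0, -69.3]
contact_force: [1.2, -0.7, -2.9]
gripper_width: 0.0114
gripper_force: 50.0
row [-0.1394, -0.0534, 0.0748] [0.2, -0.04, -4.51] n>=4.0 t 9.9167
```

```bash
echo '{"increments": [[-1.4,-0.536,0.4,0,0,-0.24],[-2.8,-1.072,1,0,0,-0.5],[-4.2,-1.6,1.8,0,0,-0.8],[-5.2,-2,2.6,0,0,-0.9],[-5.576,-2.136,2.992,0,0,-0.9],[-5.576,-2.136,2.992,0,0,-0.9],[-5.576,-2.136,2.992,0,0,-0.9]]}' | python3 drive.py
python3 - <<'E'
from h import *; from plant import r
s=r.get_state(); c=look("wrist","w4"); P=wcloud(c); hsv=cv2.cvtColor(c["frame"],cv2.COLOR_RGB2HSV)
t=s["tcp_pos"]; print(t,s["eef_rot"])
m=(hsv[...,1]>18)&(hsv[...,2]>50)&(hsv[...,0]>88)&(hsv[...,0]<118)&(P[...,2]>.13)&(P[...,2]<.165)&(np.hypot(P[...,0]-t[0],P[...,1]-t[1])<.11)
m=cv2.morphologyEx(m.astype(np.uint8),cv2.MORPH_OPEN,np.ones((3,3)))>0
q=P[m]; A=np.c_[q[:,:2]-t[:2],np.ones(len(q))]; k=np.linalg.lstsq(A,q[:,2],rcond=None)[0]; print("plane",k.round(4),len(q))
n=R.from_euler("z",-25.25,degrees=True).apply(np.c_[q[:,:2]-t[:2],0*q[:,0]])*1000
print("drier-frame extent rel tcp",np.percentile(n[:,0],[.3,99.7]),np.percentile(n[:,1],[.3,99.7]))
print(cv2.minAreaRect((q[:,:2]*1000).astype(np.float32)))
plan(.4713,.384,.08,-64.75)
E
```

```text
time_s: 10.5
tcp_pos: [0.4723, 0.382, 0.1497]
eef_rot: [179.7, -0.1, -64.8]
contact_force: [-0.2, -1.1, -2.8]
gripper_width: 0.0114
gripper_force: 50.0
[0.47234539 0.3820432  0.14968101] [ 1.79720862e+02 -1.47975928e-01 -6.47850537e+01]
plane [-0.0071 -0.0067  0.1465] 24303
drier-frame extent rel tcp [-52.94428265  73.54378649] [-65.34475841  56.50280643]
((483.21221923828125, 383.1348571777344), (128.25502014160156, 123.92688751220703), 25.20945167541504)
row [-0.0027, 0.0005, 0.0711] [0.16, -0.09, -0.07] n>=1.7 t 10.55
```

View pics/w4.png

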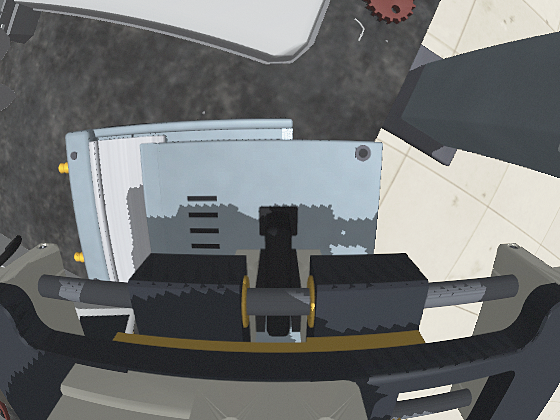

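Image w4 shows the cover held level over the drier, with its right edge at row 143 inside the drier's right wall at row 123 and the slots facing the leaf at (125,200). The measured yaw is 25.2°. Lowering onto the seat in front of the leaf.

Scaled: 0.08 m is 3.2, 0.076 m is 3.04, 0.15 degrees is 0.03.

```bash
echo '{"increments": [[-0.1,0.02,0.8,0.03,-0.02,0],[-0.1,0.02,1.8,0.03,-0.02,0],[-0.1,0.02,2.6,0.03,-0.02,0],[-0.1,0.02,3.04,0.03,-0.02,0],[-0.1,0.02,3.2,0.03,-0.02,0],[-0.1,0.02,3.2,0.03,-0.02,0],[-0.1,0.02,3.2,0.03,-0.02,0],[-0.1,0.02,3.2,0.03,-0.02,0]]}' | python3 drive.py; python3 -c "
from h import *; plan(.4713,.384,.0633,-64.75)"
```

```text
time_s: 11.22
tcp_pos: [0.4728, 0.3857, 0.074]
eef_rot: [-179.7, 0.2, -64.8]
contact_force: [-0.6, 0.8, -2.0]
gripper_width: 0.0112
gripper_force: 50.0
row [0.0009, 0.0022, 0.0107] [-0.28, 0.16, -0.07] n>=0.3 t 11.2167
```

```bash
for i in 1 2; do echo '{"increments": [[0,0,0.04,0,0,0],[0,0,0.08,0,0,0],[0,0,0.08,0,0,0],[0,0,0.08,0,0,0]]}' | python3 drive.py; done;  python3 -c "
from h import *; plan(.4713,.384,.0633,-64.75)"
```

```text
time_s: 11.55
tcp_pos: [0.4721, 0.3853, 0.0707]
eef_rot: [-179.8, 0.1, -64.8]
contact_force: [0.1, -0.2, -2.1]
gripper_width: 0.0117
gripper_force: 50.0
time_s: 11.88
tcp_pos: [0.472, 0.3851, 0.0683]
eef_rot: [-179.9, 0.1, -64.8]
contact_force: [-0.6, -0.2, -2.7]
gripper_width: 0.0117
gripper_force: 50.0
row [0.0007, 0.0011, 0.005] [-0.14, 0.09, -0.06] n>=0.1 t 11.8833
```

```bash
for i in 1 2 3; do echo '{"increments": [[0,0,0.04,0,0,0],[0,0,0.08,0,0,0],[0,0,0.08,0,0,0],[0,0,0.08,0,0,0]]}' | python3 drive.py; done | egrep "tcp|rot|force: \["
```

```text
tcp_pos: [0.4721, 0.3851, 0.0663]
eef_rot: [-179.9, 0.1, -64.8]
contact_force: [-0.4, -0.0, -1.8]
tcp_pos: [0.4721, 0.3851, 0.0644]
eef_rot: [-179.9, 0.1, -64.8]
contact_force: [-0.8, -0.0, -2.2]
tcp_pos: [0.4723, 0.3853, 0.0633]
eef_rot: [-179.8, 0.1, -64.8]
contact_force: [-2.6, -1.2, 6.0]
```

Scaled: -0.015 m is -0.6, -0.011 m is -0.44.

```bash
echo '{"increments": [[0,-0.12,0,0,0,0],[0.012,-0.28,0,0,0,0],[0.02,-0.44,0,0,0,0],[0.02,-0.6,0,0,0,0],[0.02,-0.6,0,0,0,0],[0.02,-0.6,0,0,0,0]]}' | python3 drive.py  | egrep "tcp|rot|force: \["
```

```text
tcp_pos: [0.4865, 0.3914, 0.0633]
eef_rot: [-179.8, 0.1, -64.8]
contact_force: [-0.9, -1.6, 5.6]
```

```bash
echo '{"increments": [[0,-0.12,0,0,0,0],[0,-0.24,0,0,0,0],[0,-0.36,0,0,0,0],[0,-0.48,0,0,0,0],[0,-0.6,0,0,0,0],[0,-0.6,0,0,0,0],[0,-0.6,0,0,0,0]]}' | python3 drive.py  | egrep "tcp|rot|force: \["
python3 - <<'E'
from h import *
c=look("wrist","w5")
E
```

```text
tcp_pos: [0.4995, 0.3974, 0.0633]
eef_rot: [-179.8, 0.1, -64.8]
contact_force: [-3.2, -2.9, 8.4]
```

View pics/w5.png

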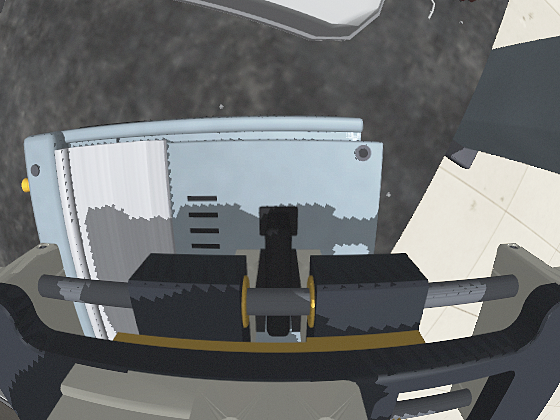

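Image w5 shows the leaf's front edge at column 168 lapping over the cover, and the cover's right edge parallel to the wall inside it. Continuing to the stop.

Scaled: -0.01 m is -0.4, -0.008 m is -0.32.

```bash
echo '{"increments": [[0,-0.08,0,0,0,0],[0,-0.16,0,0,0,0],[0,-0.24,0,0,0,0],[0,-0.32,0,0,0,0],[0,-0.4,0,0,0,0],[0,-0.4,0,0,0,0],[0,-0.4,0,0,0,0]]}' | python3 drive.py  | egrep "tcp|rot|force: \["; echo '{"increments": [[0,-0.08,0,0,0,0],[0,-0.16,0,0,0,0],[0,-0.16,0,0,0,0],[0,-0.16,0,0,0,0]]}' | python3 drive.py  | egrep "tcp|rot|force: \["
```

```text
tcp_pos: [0.508, 0.4012, 0.0633]
eef_rot: [-179.9, 0.1, -64.8]
contact_force: [-4.1, -2.9, 9.1]
tcp_pos: [0.5115, 0.4029, 0.0633]
eef_rot: [-179.9, 0.1, -64.8]
contact_force: [-6.6, -2.4, 7.6]
```

```bash
for i in 1 2; do echo '{"increments": [[0,-0.04,0,0,0,0],[0,-0.04,0,0,0,0],[0,-0.04,0,0,0,0],[0,-0.04,0,0,0,0]]}' | python3 drive.py  | egrep "tcp|rot|force: \["; done
```

```text
tcp_pos: [0.5116, 0.4028, 0.0633]
eef_rot: [-180.0, 0.1, -64.8]
contact_force: [-10.3, -4.4, 11.0]
tcp_pos: [0.5116, 0.4028, 0.0633]
eef_rot: [179.9, 0.0, -64.8]
contact_force: [-13.1, -4.9, 14.4]
```

Scaled: 0.002 m is 0.08, 0.001 m is 0.04.

```bash
echo '{"increments": [[0,0.04,0.04,0,0,0],[0,0.04,0.08,0,0,0],[0,0.04,0.08,0,0,0],[0,0.04,0.08,0,0,0],[0,0.04,0.08,0,0,0],[0,0.04,0.08,0,0,0]]}' | python3 drive.py  | egrep "tcp|rot|force"
python3 - <<'E'
from h import *; from plant import r
s=r.get_state(); c=look("wrist","w6"); P=wcloud(c); hsv=cv2.cvtColor(c["frame"],cv2.COLOR_RGB2HSV); t=s["tcp_pos"]
ex=np.array([.9044,.4266]); d=(P[...,:2]-[.5473,.4198]); x=d@ex; y=d@[-.4266,.9044]; z=P[...,2]
m=(abs(x+.03)<.06)&(x<-.0)&(abs(y)<.064)&(abs(z-.060)<.006)&(hsv[...,1]>18)&(hsv[...,0]>88)&(hsv[...,0]<118)
k=np.linalg.lstsq(np.c_[x[m],y[m],x[m]*0+1],z[m],rcond=None)[0]; print("cover plane",k.round(4),m.sum(),"front x",np.percentile(x[(abs(y)<.064)&(abs(z-.06)<.004)&(x>-.13)&(x<0)],.3))
for a in (.006,.015,.03,.05):
    q=(abs(x-a)<.004)&(y<-.01)&(y>-.06)&(z<.08); print(a,np.median(z[q]).round(4) if q.sum() else None)
print(s["moment"],s["contact_force"])
E
```

```text
tcp_pos: [0.5117, 0.4029, 0.0633]
eef_rot: [-179.9, 0.1, -64.8]
contact_force: [-15.0, -7.4, 24.9]
gripper_force: 50.0
cover plane [-0.0001 -0.0002  0.0602] 17194 front x -0.09469470885905776
0.006 0.0651
0.015 0.0628
0.03 0.0632
0.05 0.0648
[-2.41189876  5.21374528 -0.0240803 ] [-14.98904491  -7.41246057  24.90863255]
```

View pics/w6.png

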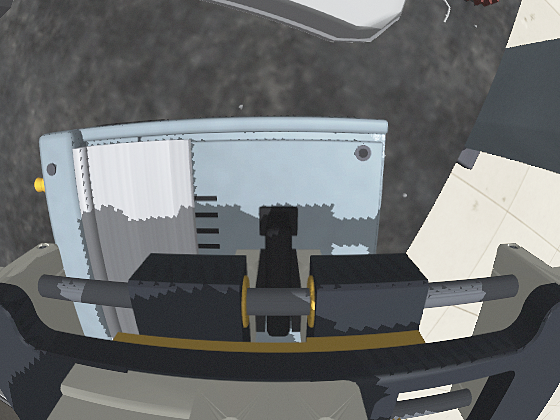

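Image w6 shows the cover home, with the leaf edge at column 193 lapping it and its front edge flush with the drier's front. The plane fit gives no tilt. I'll check that the force is steady, then hand in.

```bash
echo '{"increments": [[0,0.04,-0.02,0,0,0],[0,0.04,-0.02,0,0,0],[0,0.04,-0.02,0,0,0],[0,0.04,-0.02,0,0,0],[0,0.04,-0.02,0,0,0],[0,0.04,-0.02,0,0,0],[0,0.04,-0.02,0,0,0],[0,0.04,-0.02,0,0,0]]}' | python3 drive.py  | egrep "time|tcp|rot|force"; echo '{"increments": [[0,0,0,0,0,0],[0,0,0,0,0,0],[0,0,0,0,0,0],[0,0,0,0,0,0],[0,0,0,0,0,0],[0,0,0,0,0,0],[0,0,0,0,0,0],[0,0,0,0,0,0]]}' | python3 drive.py  | egrep "tcp|force"
```

```text
time_s: 16.82
tcp_pos: [0.5116, 0.4029, 0.0633]
eef_rot: [-179.9, 0.1, -64.8]
contact_force: [-9.0, -5.2, 18.0]
gripper_force: 50.0
tcp_pos: [0.5116, 0.4029, 0.0633]
contact_force: [-8.6, -5.4, 18.5]
gripper_force: 50.0
```

Steady: 18.5 N down, about 10 N into the stop, and no movement.

```bash
python3 -c "
from plant import r; print(r.close_job())"
```

```text
the job is handed in; nothing more can be done
None
```

The job is handed in, with no verdict returned: by my measurements the collar is locked and the cover lies flat and fully home under the leaf, held pressed down at about 18 N and at rest.

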